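# Open the pressure cap of a coolant tank

## Task

Take the pressure cap off the spindle's coolant tank: turn it anticlockwise, gently, until you feel the first stop and keep it lightly against that stop for a second without pressing down, then press it down against its spring, turn it on past the stop until its ears are out from under the hooks, and lift it off. Lower the cap into the ring of the printed cap rest, stem down, until it sits fully home, and only then let go. Never force the cap, neither against the stop nor down onto the neck, and leave the other things on the bench where they are.

Things in the scene. Friction and masses are not known exactly. Their poses are not given: they have to be found in the camera images.
- tank: Coolant tank fixed to the bench: aluminium box 120 (x) by 140 (y) by 70 mm, steel bayonet neck on the middle of its top. Origin: centre of the underside, on the neck's axis; z up; round gauge on its -x face. Angles below are about the neck's axis, anticlockwise from above, from the tank's +x axis; neck features come twice, 180 degrees apart. More than 30 N between cap and tank, spring included, damages it.
- neck_top (a point): Centre of the neck tube's rim, 100 mm above the tank's underside. Tube: outer radius 31, bore radius 16.2 mm; a flange of radius 50 mm round its foot.
- hook_roof (a point): Top of the roof of one of the two arched steel hooks, at angle 20 degrees, radius 41 mm, 118 mm above the tank's underside. Each hook spans -20 to 60 degrees (160 to 240 the other), closed at its -20 end, open at its 60 end: flat roof at radius 33 to 49 mm, 114 to 118 mm high, and an outer wall at radius 44 to 49. Between the hooks are open gaps, 60 to 156 degrees. The cap's ears lie under the roofs.
- spring (a point): Top of the spring plunger in the bore (as locked), 88 mm above the tank's underside, under the cap's stem. It pushes the cap up with about 7 N when locked, 1.3 N more per mm pressed down; cap released, it rises 4 mm.
- insert: Stop fitting in the neck; origin on its axis, 76 mm above the tank's underside, axes as the tank's. Carries two teeth hanging 3.5 mm below the hook roofs, 5 mm wide. Where they sit differs from tank to tank, not measured: unpressed ears meet them (first stop) with the cap's x axis at 12 to 47 degrees; feel for it. They give a little: 0.12 N m (about 3 N) more per degree. Ears pressed down over 3.5 mm pass below.
- cap: Black plastic pressure cap, about 130 g. Origin: centre of its stem's foot; z up; x along ears and grip bar. Stem radius 14.5 mm, z 0 to 18.5; disc radius 29, z 18.5 to 28.5. Starts locked: origin 88 mm above the tank's underside, its x within 5 degrees of the tank's x, sprung up against the hook roofs. It can be pressed down 6.5 mm, then the disc lies on the neck's rim.
- cap_grip (a point): Point in the cap's grip bar, on the axis, 53 mm above the cap's origin. The bar is 50 long (cap x), 14 wide (cap y), from z 28.5 to 60.5 mm of the cap: hold it across y with the fingertips no lower than z 34, clear of the hooks. Turning it freely takes about 0.1 to 0.2 N m.
- cap_ear (a point): Top of one of the cap's two ears, 36 mm along the cap's x axis, 26 mm above its origin. Ears: 84 mm long over both ends, 13 wide, 6 thick. They are free of the hooks when the cap's x axis stands at 75 to 140 degrees; the spring then lifts the cap up to 4 mm and it comes straight up out of the neck.
- cap_rest: The printed grey cap rest, fixed to the bench: a 90 x 90 x 6 plate with an upright ring, inner radius 22, outer radius 30, top 30 above the bench. Origin: centre of the underside. The cap's stem goes into the ring and its disc lies on the ring's top; the cap's origin is then 11.5 mm above the bench. Any heading of the cap will do.
- rest_rim (a point): Centre of the ring's mouth, at its top, 30 above the bench.
- screwdriver: Bystander: screwdriver with blue handle, 170 long, lying between tank and cap rest; origin near its middle.
- spatula: Bystander: print scraper, 200 long, lying flat.
- bracket: Bystander: grey printed U bracket, 70 x 50 x 53.
- wrench: Bystander: steel wrench, 150 long, lying flat.
- caliper: Bystander: caliper, 220 long, lying flat.
- jar: Bystander: clear jar with black lid, radius 30, height 85.
- hexkeys: Bystander: hex key set in a black holder, about 105 long, lying flat.

How it is judged:
By the outcome, as a careful person would: the job done as asked, in the order asked, and still so for the second after the job is handed in, with the robot touching nothing.
It also fails if it takes over 69 s, if anything falls off the work surface, if the arm or the gripper's body presses on something with over 40 N, if the wrist force passes 120 N, or if a joint passes its speed limit or range.

## Robot

A 6-joint arm with a two-finger parallel gripper is mounted at the origin on the work surface. World frame = base frame: x ahead of the robot, y to its left, z up, the work surface at z = 0. Lengths are in mm, angles in degrees, forces in N, time in s.
With the tool pointing down it reaches from about 275 to 725 mm from the base axis. Payload 5.6 kg.
Tool frame: the origin (TCP) lies at the very end of the fingers, on their centre line; the grasp point (between the pads) lies 19 mm behind it; z points along the fingers, y is the line along which they close (so a half turn about z gives the same grasp; the last joint's range is limited). The gripper opens to 85 mm and grips with 20 to 120 N. Pads are 22 mm wide; open, the fingers measure 114 mm over their backs; the gripper's body (76 mm by 85 mm) begins 54 mm behind the grasp point. The pads swing forward as they close: fully open they stand 13 mm farther back than shut.
Start: joints at [90.275, 14.616, 6.199, 0, -81.583, -16.306], TCP at [151.862, 528.612, 198.583] pointing down, gripper open.
Joint ranges: [-168.99, 168.99], [-69.2, 112.95], [-62.41, 85.93], [-164.36, 98.24], [-168.68, -3.75], [-174.98, 174.98]. Speed limits (degrees/s): [147.25, 147.25, 180, 180, 180, 180].

## Interface

Orientations are given as a 3x3 rotation matrix whose columns are the frame's x, y, z axes.
In Python, from cell import * gives the robot as it stands. Calls block until the motion is done:
- move_pose(position, orientation): joint-space move of the TCP to a pose.
- line_to(position, feed=150, rot=None): straight line of the TCP; rot=None keeps the orientation; feed is the mean speed in mm/s.
- goto_joints(angles): joint-space move.
- release() and grasp(): open the fingers fully, or close them until they stop; the grip force is fixed at half the most.
- wait(seconds).
- ik(position, orientation): joint angles nearest the present ones, or None.
- state(): the state.
- capture(name): name is "scene" or "top" or "wrist"; returns the picture (384x512x3 uint8, red, green, blue); there is no depth.
- camera_model(name): a dict with "intrinsics" (3x3 intrinsics, pixels), "extrinsics" (4x4, takes a point from world to camera coordinates). Camera axes: x right, y down, z forward; pixel columns grow to the right and rows downward; lengths in mm; the calibration is good to about 2 mm. A picture is of the moment at which its call begins: read the wrist's pose just before it. camera_model takes no time and is no camera call; for the wrist camera it gives the pose at the moment of the call.
A pose or a line that the arm cannot do raises Unreachable and nothing moves.
- finish_job(): hands the job in; it is judged then, once.
The state is a dict: "time_s": time; "qpos": joint angles; "qd": joint speeds; "joint_efforts": joint torques, N m; "tool_pos": TCP position; "tcp_rot": TCP orientation; "contact_force": force on the tool from outside, world axes, zero at the start; "ft_torque": the same for the moment, N m; "width": finger opening in mm; "gripper_force": force on a finger pad.
Only numpy, scipy, OpenCV 4.12 (cv2) and the standard library are available. Lean on these libraries where they do the work, as an engineer would, in place of code of your own. Each camera call takes 0.05 s, during which the arm holds its last target. There are 200 camera calls.

## Working session

There is one attempt and no reset: what is moved stays moved. The work goes in short steps, each a Python script; the robot and the scene stay as the last script left them, time stands still between calls to the robot, and variables do not carry over. Pictures are saved under pics/ and viewed, at most 10 in all, crops included, and the job is handed in when it is done.

```bash
mkdir -p pics; ls
python3 - <<'E'
from cell import *
import cv2,numpy as np
for n in ["scene","top"]:
    im=capture(n); cv2.imwrite(f"pics/{n}0.png",im[:,:,::-1]); m=camera_model(n); print(n,np.round(m["intrinsics"],1).tolist(),np.round(m["extrinsics"],3).tolist())
im=capture("wrist"); cv2.imwrite("pics/wrist0.png",im[:,:,::-1])
a=cv2.imread("pics/top0.png");b=cv2.imread("pics/scene0.png")
cv2.imwrite("pics/top0x.png",cv2.resize(a,(800,600)))
s=state();print({k:np.round(v,2).tolist() for k,v in s.items()})
E
```

```text
pics
scene [[375.0, 0.0, 249.7], [0.0, 375.0, 191.6], [0.0, 0.0, 1.0]] [[-0.671, 0.741, 0.007, 390.496], [0.382, 0.354, -0.854, -100.915], [-0.635, -0.57, -0.521, 1395.251], [0.0, 0.0, 0.0, 1.0]]
top [[366.3, 0.0, 257.1], [0.0, 366.3, 193.0], [0.0, 0.0, 1.0]] [[-0.021, -1.0, -0.021, 20.327], [-0.989, 0.024, -0.145, 574.405], [0.145, 0.017, -0.989, 1021.633], [0.0, 0.0, 0.0, 1.0]]
{'time_s': 0.15, 'qpos': [90.27, 14.65, 6.15, -0.02, -81.58, -16.31], 'qd': [-0.05, -0.09, 0.17, 0.08, -0.07, -0.06], 'joint_efforts': [-0.0, -38.69, 23.81, 5.37, -0.0, -0.0], 'tool_pos': [151.74, 528.22, 197.91], 'tcp_rot': [[0.96, -0.28, -0.0], [-0.28, -0.96, -0.0], [0.0, 0.0, -1.0]], 'contact_force': [0.31, -0.55, 0.4], 'ft_torque': [0.02, 0.04, 0.02], 'gripper_force': 0.0, 'width': 85.25}
```

View pics/top0x.png

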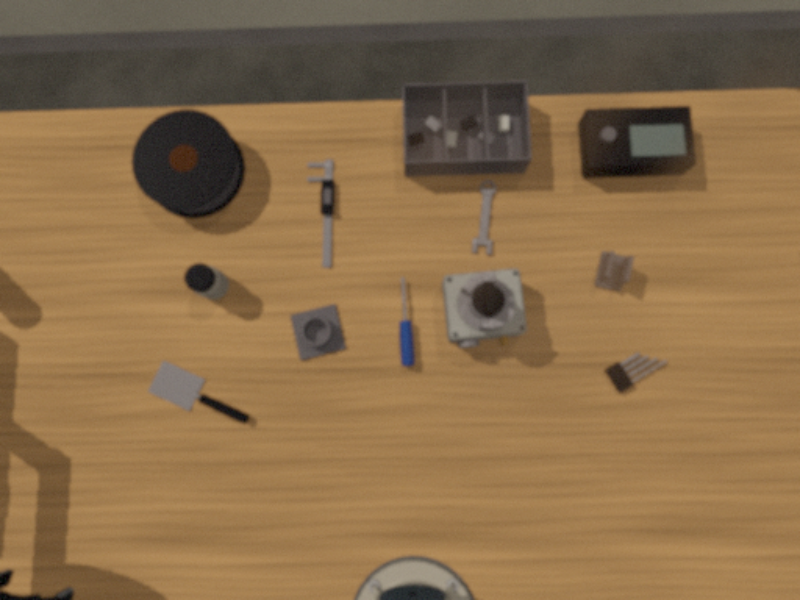

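View pics/scene0.png

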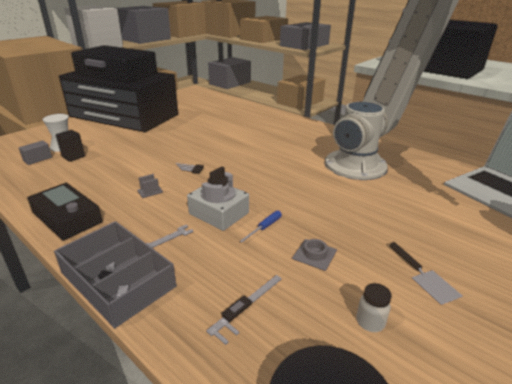

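The top view shows the tank with its black cap at about (310,195) in original pixels, the gauge facing the robot, and the rest's ring at about (203,212). Next I'll take close looks with the wrist camera.

```bash
cat > h.py <<'E'
from cell import *
import cv2,numpy as np
def proj(m,P):
    E=m["extrinsics"];p=m["intrinsics"]@(E[:3,:3]@np.asarray(P,float)+E[:3,3]);return p[:2]/p[2]
def ray(m,uv,z):
    E=m["extrinsics"];R=E[:3,:3];c=-R.T@E[:3,3]
    d=R.T@np.linalg.inv(m["intrinsics"])@[uv[0],uv[1],1];return c+d*(z-c[2])/d[2]
def down(yaw):  # tool z down, tool x at yaw (deg) in world
    a=np.radians(yaw);c,s=np.cos(a),np.sin(a);return np.array([[c,s,0],[s,-c,0],[0,0,-1.]])
def snap(n,f):
    m=camera_model(n);im=capture(n);cv2.imwrite(f"pics/{f}.png",im[:,:,::-1]);m={k:np.array(v) for k,v in m.items()};np.save(f"pics/{f}.npy",m,allow_pickle=True);return im,m
def load(f): return cv2.imread(f"pics/{f}.png"),np.load(f"pics/{f}.npy",allow_pickle=True).item()
E
python3 - <<'E'
from h import *
m={k:np.array(v) for k,v in camera_model("top").items()}
T=ray(m,(309,192),140);R=ray(m,(203,212),30);print("tank",T,"rest",R)
s=state();w=camera_model("wrist");E=np.array(w["extrinsics"]);c=-E[:3,:3].T@E[:3,3]
Rt=np.array(s["tcp_rot"]);off=Rt.T@(c-np.array(s["tool_pos"]));print("cam in tool",off,"axes\n",np.round(Rt.T@E[:3,:3].T,3),np.round(w["intrinsics"],0).tolist())
ax=Rt.T@E[:3,2]
for yaw in (0,90,180,-90):
    for z in (300,):
        D=down(yaw)
        for nm,P,h in (("tank",T,130),("rest",R,30)):
            co=D@off;cd=D@ax; L=(h-(z+co[2]))/cd[2]
            tp=[P[0]-co[0]-cd[0]*L,P[1]-co[1]-cd[1]*L,z]
            q=ik(tp,D);print(nm,yaw,np.round(tp),None if q is None else np.round(q))
E
```

```text
tank [ 559.82519115 -130.81244891  140.        ] rest [524.26000326 166.8329179   30.        ]
cam in tool [  69.39635455   -0.38866317 -175.48921781] axes
 [[-0.001 -0.963 -0.268]
 [ 1.    -0.001  0.   ]
 [-0.    -0.268  0.963]] [[310.0, 0.0, 256.0], [0.0, 310.0, 194.0], [0.0, 0.0, 1.0]]
tank 0 [ 516. -224.  300.] [ -8.  16.  23.   0. -97.  98.]
rest 0 [488.  46. 300.] [ 24.   7.  12.   0. -94.  66.]
tank 90 [ 653. -174.  300.] None
rest 90 [645. 131. 300.] [  25.   29.   41.    0. -103.  155.]
tank 180 [603. -37. 300.] [  11.   21.   30.    0.  -99. -101.]
rest 180 [560. 287. 300.] [  41.   25.   35.    0. -100. -131.]
tank -90 [466. -87. 300.] [  8.   5.   9.   0. -94.  -8.]
rest -90 [404. 203. 300.] [ 47.   3.   7.   0. -94. -47.]
```

```bash
cat >> h.py <<'E'
OFF=np.array([69.4,-.4,-175.5]);AX=np.array([-.268,0,.963])
def look(P,yaw,z):
    D=down(yaw);co=D@OFF;cd=D@AX;L=(P[2]-z-co[2])/cd[2];p=np.array(P)-co-cd*L;move_pose([p[0],p[1],z],D)
E
python3 - <<'E'
from h import *
look([524,167,30],-90,200);wait(.3);snap("wrist","rest1")
look([560,-131,130],180,300);wait(.3);snap("wrist","tank1")
a=load("rest1")[0];b=load("tank1")[0]
cv2.imwrite("pics/both.png",cv2.resize(np.hstack([a,b]),(800,300)));print(state()["time_s"])
E
```

```text
3.9083
```

View pics/tank1.png

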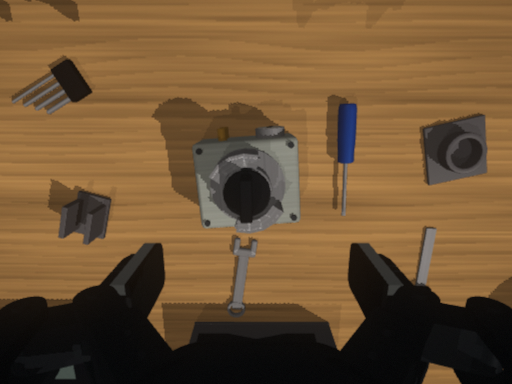

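View pics/rest1.png

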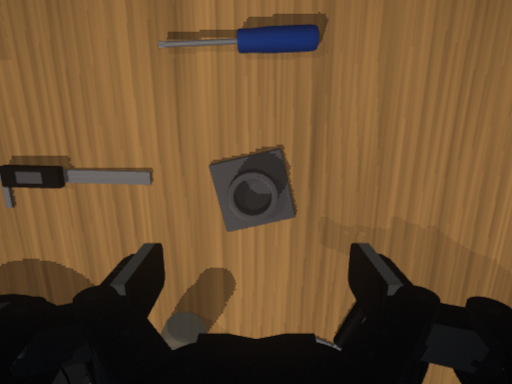

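The tank view shows the box's bolts at (198,151), (291,144), (207,224) and (294,216), and the cap disc at about (247,193) with its bar running roughly vertically. In the rest view, the ring's mouth is at about (253,195). Next: precise masks and an enlarged crop.

Run:
```python
from h import *
im,m=load("tank1");hsv=cv2.cvtColor(im,cv2.COLOR_BGR2HSV)
# tank box: low saturation, bright
mk=((hsv[...,1]<70)&(hsv[...,2]>95)).astype(np.uint8)*255;mk[240:]=0;mk[:,:185]=0;mk[:,310:]=0
mk=cv2.morphologyEx(mk,cv2.MORPH_OPEN,np.ones((3,3)))
cs=cv2.findContours(mk,cv2.RETR_EXTERNAL,cv2.CHAIN_APPROX_NONE)[0];c=max(cs,key=cv2.contourArea)
bp=np.array([ray(m,p[0],70)[:2] for p in c],np.float32);r=cv2.minAreaRect(bp);print("box",r)
for uv in [(198,151),(291,144),(207,224),(294,216)]: print(uv,ray(m,uv,70))
# cap disc dark
g=hsv[...,2];dk=((g<45)*255).astype(np.uint8);w=np.zeros_like(dk);w[150:235,205:290]=dk[150:235,205:290]
cs=cv2.findContours(w,cv2.RETR_EXTERNAL,cv2.CHAIN_APPROX_NONE)[0];c=max(cs,key=cv2.contourArea)
P=np.array([ray(m,p[0],116.5)[:2] for p in c],np.float32);print("disc",cv2.minEnclosingCircle(P),cv2.fitEllipse(P))
cr=im[130:235,185:310];cr=cv2.resize(cr,None,fx=5,fy=5,interpolation=cv2.INTER_CUBIC);cr=(255*(cr/255.)**.45).astype(np.uint8);cv2.imwrite("pics/cropA.png",cr)
im,m=load("rest1");g=cv2.cvtColor(im,cv2.COLOR_BGR2GRAY)
cr=im[135:245,195:310];cr=cv2.resize(cr,None,fx=5,fy=5,interpolation=cv2.INTER_CUBIC);cr=(255*(cr/255.)**.5).astype(np.uint8);cv2.imwrite("pics/cropB.png",cr)
hsv=cv2.cvtColor(im,cv2.COLOR_BGR2HSV)
mk=((hsv[...,1]<70)*255).astype(np.uint8);w=np.zeros_like(mk);w[140:240,200:305]=mk[140:240,200:305]
c=max(cv2.findContours(w,cv2.RETR_EXTERNAL,cv2.CHAIN_APPROX_NONE)[0],key=cv2.contourArea)
print("plate",cv2.minAreaRect(np.array([ray(m,p[0],6)[:2] for p in c],np.float32)),"ring guess",ray(m,(253,195),30))
cv2.imwrite("pics/crops.png",cv2.resize(np.hstack([cv2.resize(cv2.imread("pics/cropA.png"),(625,550)),cv2.imread("pics/cropB.png")]),(800,368)))
```

```text
box ((572.1932983398438, -141.02658081054688), (126.52257537841797, 136.88815307617188), 4.250036716461182)
(198, 151) [ 521.47089393 -206.05635294   70.        ]
(291, 144) [512.29850216 -84.78532978  70.        ]
(207, 224) [ 623.2920067  -198.56684445   70.        ]
(294, 216) [611.36357974 -77.5577352   70.        ]
disc ((568.86376953125, -142.3383331298828), 34.159934997558594) ((567.1511840820312, -141.83749389648438), (54.090328216552734, 63.509788513183594), 89.64757537841797)
plate ((529.2115478515625, 171.65582275390625), (88.30596160888672, 88.35325622558594), 13.145718574523926) ring guess [528.60273995 169.89121235  30.        ]
```

View pics/crops.png

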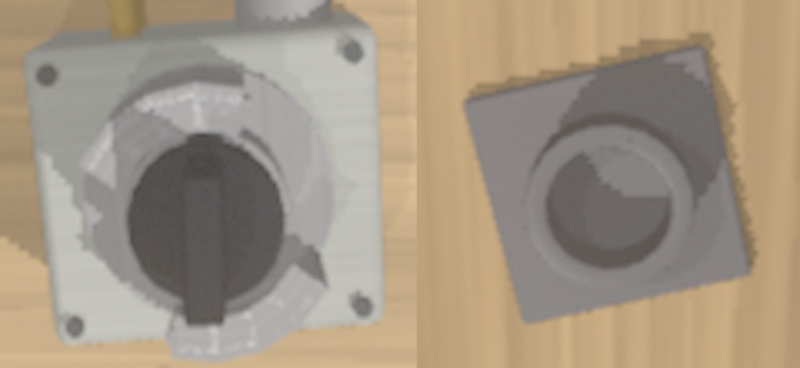

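The left crop shows the bar along about (246,181)–(246,223) in the original, nearly in line with the tank's heading of +4.2°. On the right, the ring's mouth is centred near (252.5,196.6). The bolt mean, disc and box agree on an axis at about (567.5,-142). I'll move to pregrasp and look closer on the way.

Run:
```python
from h import *
m=load("tank1")[1];a=ray(m,(245.9,181.4),148.5);b=ray(m,(246.4,222.7),148.5);d=b-a;print(a,b,np.hypot(*d[:2]),np.degrees(np.arctan2(d[1],d[0])))
print("ring",ray(load("rest1")[1],(252.5,196.6),30))
move_pose([567.5,-142,185],down(184));wait(.3);s=state();print(s["time_s"],s["tool_pos"],s["contact_force"],s["ft_torque"])
im,m=snap("wrist","pre1");cr=im[60:384,120:400,::-1]
cr=(255*(cr/255.)**.5).astype(np.uint8);cv2.imwrite("pics/pre1c.png",cv2.resize(cr,None,fx=1.85,fy=1.85,interpolation=cv2.INTER_CUBIC))
print(proj(m,[567.5,-142,148.5]),proj(m,[567.5,-142,116.5]))
```

```text
[ 543.69244317 -141.10941579  148.5       ] [ 591.34055431 -140.93718104  148.5       ] 47.648422433689746 0.20710750782907014
ring [529.18784727 171.81909656  30.        ]
4.7583 [ 568.11092227 -141.96169418  186.80770285] [ 0.07879785 -1.16135616 -0.45253854] [-0.05262508 -0.01762265 -0.0067564 ]
[256.41609359 202.3900077 ] [256.40890157 190.75698125]
```

View pics/pre1c.png

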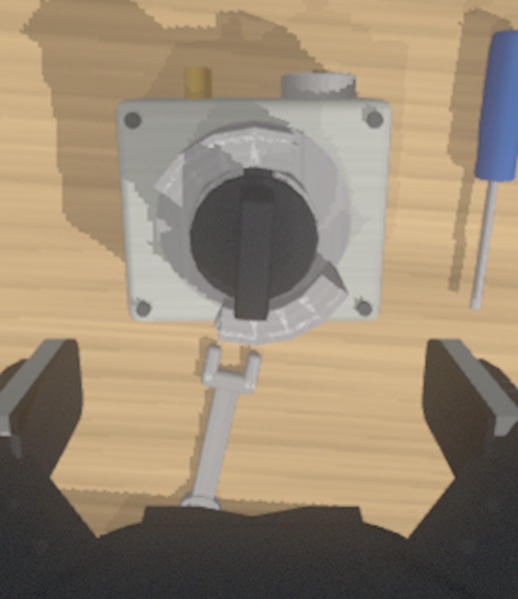

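The close view shows the bar's top running from about (259.2,168.1) to (255.9,231.4) px, and the bolts at crop positions (132,121), (374,119), (143,309) and (364,308).

Run:
```python
from h import *
m=load("pre1")[1];f=lambda p:(120+p[0]/1.85,60+p[1]/1.85)
a=ray(m,(259.2,168.1),148.5);b=ray(m,(255.9,231.4),148.5);d=b-a;print("bar",(a+b)/2,np.hypot(*d[:2]),np.degrees(np.arctan2(d[1],d[0])))
B=[ray(m,f(p),70) for p in [(132,121),(374,119),(143,309),(364,308)]];print("bolts",np.mean(B,0),[np.degrees(np.arctan2(*(B[i+2]-B[i])[1::-1])) for i in (0,1)],np.hypot(*(B[1]-B[0])[:2]))
print("disc",ray(m,f((254,237)),116.5))
wait(.2);s=state();print(s["time_s"],s["tool_pos"])
```

```text
bar [ 566.15190037 -141.30926058  148.5       ] 47.714459051318244 1.172913061586697
bolts [ 567.49604199 -141.55451465   70.        ] [np.float64(4.118955241491112), np.float64(4.185353985186529)] 120.50294669072875
disc [ 565.20674392 -141.42980689  116.5       ]
5.0083 [ 567.50593378 -141.99565049  185.23396498]
```

```bash
cat >> h.py <<'E'
def st(tag=""):
    s=state();p=np.array(s["tool_pos"]);R=np.array(s["tcp_rot"]);y=np.degrees(np.arctan2(R[1,0],R[0,0]))%360
    F=np.array(s["contact_force"]);M=np.array(s["ft_torque"])
    if tag is not None: print(tag,"t%.2f"%s["time_s"],"p",np.round(p,2),"yaw %.2f"%y,"F",np.round(F,2),"M",np.round(M,3),"w %.1f g %.1f"%(s["width"],s["gripper_force"]))
    return p,y,F,M,s
E
python3 - <<'E'
from h import *
C=[567.3,-141.6]
move_pose([*C,150],down(181.2));line_to([*C,125],feed=60);wait(.3);st("down")
grasp();wait(.3);st("grip")
for y in (182.5,184):
    move_pose([*C,125],down(y));st("cmd%.1f"%y)
wait(.2);st("after")
E
```

```text
down t6.14 p [ 567.46 -141.63  125.28] yaw 181.20 F [ 0.67 -0.38  0.42] M [ 0.002  0.017 -0.011] w 85.3 g 0.0
grip t7.21 p [ 567.3  -141.62  125.01] yaw 181.20 F [-0.43 -0.05  0.1 ] M [ 0.04  -0.054 -0.047] w -0.0 g 0.0
cmd182.5 t7.46 p [ 567.31 -141.6   125.01] yaw 182.48 F [-0.79  0.08  0.41] M [-0.011  0.047  0.045] w -0.0 g 0.0
cmd184.0 t7.71 p [ 567.31 -141.57  125.  ] yaw 183.96 F [-0.58  0.03 -0.11] M [-0.008 -0.026  0.026] w -0.4 g 0.0
after t7.91 p [ 567.3 -141.6  125. ] yaw 183.98 F [-0.22 -0.27 -0.75] M [ 0.003 -0.032  0.02 ] w -0.1 g 0.0
```

The fingers closed on nothing (width 0), so I'll look before touching anything else.

Run:
```python
from h import *
im,m=snap("wrist","miss");a=im[:,:,::-1]
s=capture("scene")[150:240,180:260,::-1]
a=(255*(a/255.)**.5).astype(np.uint8)
cv2.imwrite("pics/missc.png",np.hstack([a,cv2.resize(s,(288,384),interpolation=cv2.INTER_CUBIC)]))
print(proj(m,[567.3,-141.6,148.5]),proj(m,[567.3,-141.6,125]))
```

```text
[256.45945394 238.16477017] [256.43332702 222.32917573]
```

View pics/missc.png

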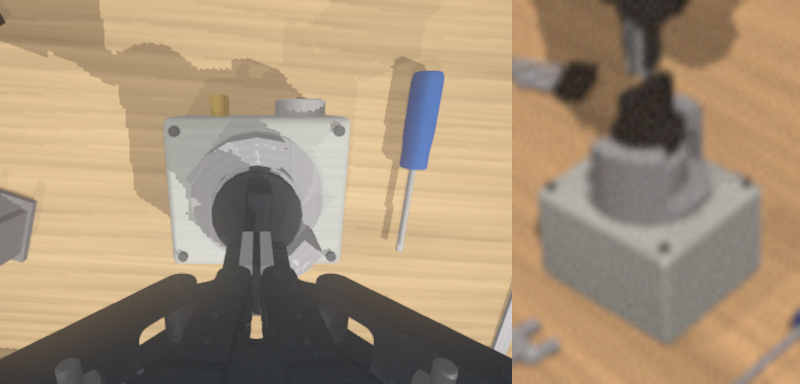

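Run:
```python
from h import *
s=st("now");m=load("miss")[1]
for P in ([542.3,-142,148.5],[592.3,-141,148.5],[556,-141.6,125],[556,-141.6,148.5],[578,-141.6,125]): print("wrist",P,np.round(proj(m,P),1))
ms={k:np.array(v) for k,v in camera_model("scene").items()}
for P in ([567.3,-141.6,125],[567.3,-141.6,148.5],[542.3,-142,148.5],[592.3,-141,148.5],[567.3,-141.6,175]):
    u=proj(ms,P);print("scene",P,np.round(u,1),"crop",np.round([512+(u[0]-180)*3.6,(u[1]-150)*4.267]))
tb=[[567.3-50*np.cos(.073)*a+60*np.sin(.073)*b,-141.6-50*np.sin(.073)*a-60*np.cos(.073)*b,70] for a in(1,-1) for b in (1,-1)]
for P in tb:
    u=proj(ms,P);print("bolt",np.round(P),"crop",np.round([512+(u[0]-180)*3.6,(u[1]-150)*4.267]))
# zoom
a=load("miss")[0][160:300,200:320];a=(255*(a/255.)**.45).astype(np.uint8)
sc=capture("scene")[150:230,190:260,::-1]
sc=(255*(sc/255.)**.5).astype(np.uint8)
cv2.imwrite("pics/zoom2.png",np.hstack([cv2.resize(a,(480,560),interpolation=cv2.INTER_CUBIC),cv2.resize(sc,(320,560),interpolation=cv2.INTER_CUBIC)[:, :320]]))
```

```text
now t8.01 p [ 567.31 -141.59  124.99] yaw 183.99 F [-0.19  0.02  1.24] M [-0.022  0.014  0.013] w -0.1 g 0.0
wrist [542.3, -142, 148.5] [259.1 192.8]
wrist [592.3, -141, 148.5] [254.4 280. ]
wrist [556, -141.6, 125] [257.7 204.5]
wrist [556, -141.6, 148.5] [258.  218.1]
wrist [578, -141.6, 125] [255.2 238.7]
scene [567.3, -141.6, 125] [216.1 176.9] crop [642. 115.]
scene [567.3, -141.6, 148.5] [215.7 169.5] crop [641.  83.]
scene [542.3, -142, 148.5] [222.1 166.4] crop [664.  70.]
scene [592.3, -141, 148.5] [209.2 172.7] crop [617.  97.]
scene [567.3, -141.6, 175] [215.3 160.9] crop [639.  47.]
bolt [ 522. -205.   70.] crop [632. 130.]
bolt [513. -85.  70.] crop [742. 185.]
bolt [ 622. -198.   70.] crop [546. 187.]
bolt [613. -78.  70.] crop [659. 250.]
```

View pics/zoom2.png

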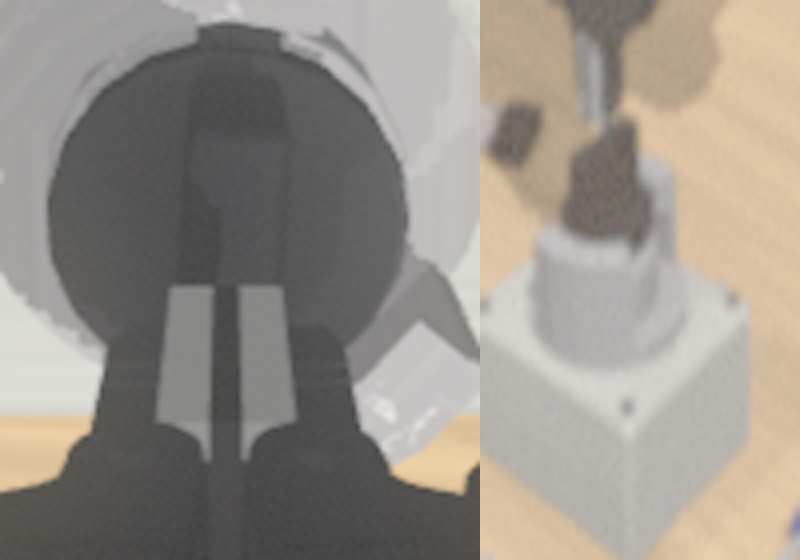

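The bar lies where I computed it: its robot-side edge is predicted at row 192.8 and seen at 192.5. The fingertips, though, show at row 231 in the wrist view and about (217,167) in the scene view. That puts the real tips at z ≈ 155–165, well above the reported 125. I'll measure the tool offset with a feather touch on the bar's top, staying below the spring's preload.

Run:
```python
from h import *
C=[567.3,-141.6]
move_pose([*C,122],down(181.2));wait(.15)
b=np.mean([st(None)[2] for _ in range(1)],0);z=122
while z>90:
    z-=.7;line_to([*C,z],feed=20);F=st(None)[2]
    if F[2]-b[2]>1.8:
        wait(.05);p,y,F2,M,s=st("touch?")
        if F2[2]-b[2]>1.5: break
line_to([*C,z+1.5],feed=20);st("base %.2f z %.2f"%(b[2],z))
```

```text
touch? t11.01 p [ 567.63 -141.75  115.81] yaw 181.21 F [-1.08  1.24  5.41] M [0.128 0.464 0.022] w -0.1 g 2.5
base -0.20 z 115.00 t11.26 p [ 567.13 -141.48  116.13] yaw 181.19 F [ 0.09  0.03 -0.49] M [-0.019 -0.027  0.019] w 0.2 g 0.0
```

The touch came at reported z 115.9, so the real tips are 32.6 mm behind the reported TCP, which agrees with the pictures. I'll regrasp with that correction.

Run:
```python
from h import *
C=[567.3,-141.6]
line_to([*C,120],feed=60);release();
for z in (108,100,93):
    line_to([*C,z],feed=60);F=st("d")[2]
    if abs(F[2])>4: line_to([*C,z+3]);st("STOP");raise SystemExit
wait(.1);st("down")
grasp();wait(.2);st("grip")
```

```text
d t12.64 p [ 566.75 -141.6   107.18] yaw 181.20 F [-0.32  0.43  0.8 ] M [-0.011  0.037  0.002] w 85.4 g 0.0
d t12.93 p [ 566.91 -141.58   99.42] yaw 181.19 F [-0.85 -0.12  0.82] M [-0.01   0.04   0.054] w 85.5 g 0.0
d t13.19 p [ 566.93 -141.56   92.46] yaw 181.20 F [ 0.16  0.4  -0.06] M [-0.022 -0.017  0.042] w 85.5 g 0.0
down t13.29 p [ 567.33 -141.63   93.02] yaw 181.20 F [ 0.51 -0.71 -0.22] M [ 0.061 -0.004  0.016] w 85.4 g 0.0
grip t14.14 p [ 567.32 -141.58   93.22] yaw 181.20 F [-1.06  0.63  2.78] M [0.272 0.399 0.077] w 12.7 g 60.4
```

```bash
cat >> h.py <<'E'
def avg(n=3,dt=.02):
    L=[]
    for i in range(n):
        s=state();L.append(np.r_[s["contact_force"],s["ft_torque"]]);wait(dt)
    return np.mean(L,0)
E
python3 - <<'E'
from h import *
C=np.array([567.3,-141.6]);z=93.22;y=181.2
move_pose([*C,z],down(y));wait(.1);print("F0",np.round(avg(),2))
free=[]
while y<232:
    y+=2.5 if y<193 else 1.0
    move_pose([*C,z],down(y));v=avg(2)
    if y<196: free.append(v[5])
    print("%.1f"%y,np.round(v[[0,1,2,5]],2),end=" | ")
    lat=v[:2]
    if np.hypot(*lat)>2: C=C+np.clip(lat*.04,-.3,.3)
    z+=np.clip(v[2]*.03,-.1,.1) if abs(v[2])>1.5 else 0
    if y>196 and v[5]<np.median(free)-.13:
        w=avg(3)
        if w[5]<np.median(free)-.13: print("\nSTOP",np.round(w,2));break
print(C,z,y,np.median(free));st("end")
E
```

```text
F0 [-0.95  0.92  1.51  0.26  0.26  0.01]
183.7 [-0.5   1.15  1.    0.16] | 186.2 [-0.79  1.02  1.25  0.13] | 188.7 [0.65 0.3  0.67 0.13] | 191.2 [-0.67  0.68  1.12  0.13] | 193.7 [0.96 0.65 1.22 0.12] | 194.7 [0.55 0.25 1.27 0.05] | 195.7 [0.62 1.02 0.94 0.05] | 196.7 [0.7  1.23 0.43 0.  ] | 197.7 [-0.18  0.91  1.7  -0.04] | 
STOP [-0.13  0.86  1.47  0.45  0.01 -0.05]
[ 567.3 -141.6] 93.2709698630226 197.7 0.12791315412160537
end t17.14 p [ 567.24 -141.54   93.25] yaw 197.69 F [-0.75  1.43  1.88] M [ 0.545  0.023 -0.09 ] w 12.8 g 60.5
```

Run:
```python
from h import *
C=np.array([567.3,-141.6]);z=93.42;y=197.7
while y<232:
    y+=.8
    move_pose([*C,z],down(y));wait(.03);v=avg(3);_,ya,*_=st(None)
    print("%.1f/%.2f"%(y,ya),np.round(v[[0,1,2,5]],2),end=" | ")
    if v[2]>.8: z+=.05
    if v[5]<-.28:
        w=avg(3)
        if w[5]<-.28: print("\nSTOP",np.round(w,2));break
print(C,z,y);st("end")
```

```text
198.5/198.50 [-0.41  1.93  0.3  -0.13] | 199.3/199.30 [-0.78  2.51 -0.12 -0.18] | 200.1/200.10 [-0.91  3.58 -0.52 -0.26] | 200.9/200.90 [-1.81  4.9  -0.37 -0.39] | 
STOP [-1.39  4.65 -0.22  1.65  0.51 -0.33]
[ 567.3 -141.6] 93.42 200.90000000000003
end t18.52 p [ 567.08 -141.37   93.25] yaw 200.90 F [-2.08  4.34 -0.52] M [ 1.691  0.486 -0.309] w 12.8 g 60.4
```

Run:
```python
from h import *
C=np.array([567.3,-141.6]);z=93.42;y=200.9
def go():
    move_pose([*C,z],down(y));wait(.05);v=avg(3);print("%.1f"%y,np.round(C,2),np.round(v[[0,1,2,5]],2),end=" | ");return v
v=go()
for i in range(5):
    if np.hypot(*v[:2])<1.6: break
    C=C+np.clip(v[:2]*.1,-.4,.4);v=go()
print()
for i in range(4):
    if v[5]<-.33: break
    y+=.8;v=go();C=C+np.clip(v[:2]*.08,-.3,.3)*(np.hypot(*v[:2])>1.5)
print(C,z,y);st("end")
```

```text
200.9 [ 567.3 -141.6] [-1.54  4.65 -0.31 -0.35] | 200.9 [ 567.15 -141.2 ] [-0.8   2.55 -2.21 -0.34] | 200.9 [ 567.07 -140.94] [ 0.72  0.08 -3.89 -0.31] | 
201.7 [ 567.07 -140.94] [ 0.79 -0.38 -5.99 -0.52] | [ 567.06627558 -140.94491168] 93.42 201.70000000000002
end t19.93 p [ 567.02 -141.2    93.29] yaw 201.69 F [ 0.52 -0.25 -6.12] M [-0.317 -0.322 -0.462] w 12.8 g 59.9
```

Run:
```python
from h import *
C=np.array([567.07,-140.94]);z=93.2;y=201.1
move_pose([*C,z],down(y));wait(.1)
v=avg(3);print(np.round(v,2))
for i in range(4):
    z+=np.clip(v[2]*.06,-.2,.2) if abs(v[2])>1 else 0
    if v[5]<-.45: y-=.4
    if v[5]>-.25: y+=.4
    move_pose([*C,z],down(y));wait(.05);v=avg(2);print("%.2f %.1f"%(z,y),np.round(v[[0,1,2,5]],2),end=" | ")
    if abs(v[2])<1.2 and -.45<v[5]<-.25: break
print();p0=st("hold")[0];wait(.6);st("mid");wait(.6);p0,_,F0,_,_=st("held")
# press
zc=z;y-=.8
while True:
    zc-=.8;move_pose([*C,zc],down(y));wait(.05);v=avg(2);p=st(None)[0];d=p0[2]-p[2]
    print("%.1f d%.2f"%(zc,d),np.round(v[[0,1,2,5]],2),end=" | ")
    C=C+np.clip(v[:2]*.05,-.2,.2)*(np.hypot(*v[:2])>2)
    if d>4.9 or v[2]>19 or zc<z-8: break
print(C,zc,y);st("pressed")
```

```text
[ 0.67 -2.03 -4.1  -0.63 -0.12 -0.23]
93.00 201.5 [-1.46 -1.75 -2.26 -0.42] | 92.86 201.5 [-1.82 -1.88  0.55 -0.44] | 
hold t20.99 p [ 567.05 -141.1    93.22] yaw 201.50 F [-1.73 -2.13  0.82] M [-0.691  0.73  -0.479] w 12.8 g 60.6
mid t21.59 p [ 567.11 -141.05   93.17] yaw 201.51 F [-3.58 -1.71  3.73] M [-0.74   1.168 -0.416] w 12.9 g 61.0
held t22.19 p [ 567.17 -141.04   93.14] yaw 201.50 F [-3.16 -2.52  4.74] M [-0.71   1.326 -0.378] w 12.6 g 61.1
92.1 d0.35 [-4.41 -1.38  7.11 -0.36] | 91.3 d0.83 [-3.58 -1.    8.82 -0.32] | 90.5 d1.40 [-3.88 -0.38  8.93 -0.29] | 89.7 d1.93 [-4.83 -0.18 10.29 -0.27] | 88.9 d3.37 [-2.65 -0.46  6.87  0.  ] | 88.1 d3.51 [-3.27 -0.46 10.3  -0.03] | 87.3 d4.10 [-3.12  0.52 10.2  -0.05] | 86.5 d4.70 [-3.45  0.07 11.82 -0.04] | 85.7 d5.29 [-3.37  0.52 12.41 -0.07] | [ 565.50388508 -141.07764827] 85.66439917207364 200.7
pressed t25.19 p [ 567.4  -141.03   87.85] yaw 200.79 F [-2.87  1.01 11.89] M [ 0.176  1.421 -0.058] w 13.1 g 61.9
```

Run:
```python
from h import *
C=np.array([565.5,-141.08]);z=85.66;y=200.8
while y<283:
    y+=3 if y<215 else 4.5
    move_pose([*C,z],down(y));v=avg(2);p,ya,*_=st(None)
    print("%.0f/%.0f z%.1f"%(y,ya,p[2]),np.round(p[:2],1),np.round(v[[0,1,2,5]],1),end=" | ")
    if v[5]<-.65 or v[2]>20 or np.hypot(*v[:2])>14: print("GUARD");break
    if np.hypot(*v[:2])>1.5: C=C+np.clip(v[:2]*.12,-.5,.5)
    z+=np.clip((88.0-p[2])*.5,-.3,.3)
print(C,z,y);st("turned")
```

```text
204/204 z88.0 [ 567.6 -141. ] [-2.8 -0.  12.4  0.1] | 207/207 z88.2 [ 567.8 -141. ] [-2.   0.  11.6  0.1] | 210/210 z88.2 [ 567.8 -140.9] [-1.4  0.6 12.3  0.1] | 213/213 z88.1 [ 567.8 -140.8] [-1.4  0.1 11.9  0.1] | 216/216 z88.1 [ 567.9 -140.8] [-1. -0. 12.  0.] | 220/220 z88.0 [ 567.9 -140.7] [-0.6  0.7 11.9  0.1] | 225/225 z88.1 [ 568.  -140.7] [-1.1  0.8 11.5  0. ] | 229/229 z88.0 [ 568.  -140.6] [-0.8  0.8 12.3  0.1] | 234/234 z88.0 [ 568.  -140.7] [-0.1  1.2 11.8  0. ] | 238/238 z88.0 [ 568.1 -140.6] [-0.6  0.7 11.6  0.1] | 243/243 z88.0 [ 568.  -140.6] [-0.5  0.8 11.9  0.1] | 247/247 z87.9 [ 567.9 -140.6] [-1.   0.6 12.3  0. ] | 252/252 z87.9 [ 567.7 -140.6] [-1.4  1.  11.6  0.1] | 256/256 z88.0 [ 567.6 -140.5] [-0.9  0.9 11.9  0.1] | 261/261 z88.0 [ 567.4 -140.5] [-2.1  1.5 12.1  0.1] | 265/265 z88.0 [ 567.3 -140.4] [-1.2  0.3 11.8  0.1] | 270/270 z87.9 [ 567.1 -140.4] [-1.3  1.3 11.2  0.1] | 274/274 z88.0 [ 567.1 -140.3] [-1.   1.  11.7  0.1] | 279/279 z88.0 [ 567.  -140.3] [-0.9  1.  12.1  0.1] | 283/283 z87.9 [ 566.8 -140.3] [-1.7  0.8 11.7  0.1] | [ 563.98775786 -140.45119091] 85.43360333411474 283.3
turned t30.86 p [ 566.84 -140.31   87.93] yaw 283.42 F [-1.77  0.52 12.33] M [0.242 0.824 0.09 ] w 12.8 g 62.0
```

Run:
```python
from h import *
A=np.array([566.9,-140.35]);z=85.43;y=283.4;fz=12.
for i in range(9):
    z+=2.0;C=A-np.array([2.8*max(fz-1.5,0)/12,0])
    move_pose([*C,z],down(y));v=avg(2);p=st(None)[0];fz=v[2]
    print("%.1f z%.1f"%(z,p[2]),np.round(p[:2],1),np.round(v[[0,1,2,5]],1),end=" | ")
    if v[2]<-7 or np.hypot(*v[:2])>10: print("GUARD");break
st("up")
```

```text
87.4 z89.7 [ 566.8 -140.3] [-2.2  0.3 10.2  0. ] | 89.4 z91.2 [ 566.8 -140.3] [-2.  -0.   9.1  0. ] | 91.4 z92.7 [ 566.8 -140.2] [-1.6 -0.8  6.4  0.1] | 93.4 z93.9 [ 566.7 -140.2] [ 0.  -1.2  5.   0. ] | 95.4 z95.5 [ 566.7 -140.2] [ 1.1 -1.6  2.7  0. ] | 97.4 z97.0 [ 566.4 -140. ] [ 0.6 -0.3  0.6  0. ] | 99.4 z98.9 [ 566.4 -140.1] [ 0.4 -0.2 -1.8 -0. ] | 101.4 z101.4 [ 566.7 -140.3] [-0.5  0.3 -1.2  0. ] | 103.4 z103.5 [ 566.8 -140.3] [-1.5  0.  -0.8  0. ] | up t33.41 p [ 566.84 -140.33  103.52] yaw 283.40 F [-0.61  0.01  0.26] M [0.127 0.285 0.04 ] w 12.6 g 60.0
```

Run:
```python
from h import *
y=283.4;R=np.array([529.2,171.7])
line_to([566.9,-140.35,165],feed=120);move_pose([*R,165],down(y));line_to([*R,60],feed=120);wait(.15);st("hover")
line_to([*R,24],feed=60);wait(.15);st("in");v0=avg(2);z=24
while z>12:
    z-=.7;line_to([*R,z],feed=20);v=avg(2);p=st(None)[0]
    print("%.1f z%.2f"%(z,p[2]),np.round(v[:3],1),end=" | ")
    if v[2]-v0[2]>4: break
st("seat")
im,m=snap("wrist","seat");sc=capture("scene")[215:285,275:355,::-1]
cv2.imwrite("pics/seatc.png",np.hstack([cv2.resize((255*(im[:,:,::-1]/255.)**.6).astype(np.uint8),(400,300)),cv2.resize(sc,(343,300),interpolation=cv2.INTER_CUBIC)]))
```

```text
hover t36.45 p [529.74 171.96  60.84] yaw 283.40 F [-0.17  0.03 -1.88] M [ 0.031 -0.049 -0.012] w 13.0 g 60.0
in t37.35 p [529.57 171.91  24.49] yaw 283.40 F [ 0.28 -0.04 -0.96] M [-0.011  0.032 -0.036] w 12.3 g 60.0
23.3 z23.36 [ 0.1  0.5 -1.2] | 22.6 z22.53 [ 0.1 -0.6 -0.8] | 21.9 z21.85 [ 0.1 -0.2 -1.4] | 21.2 z21.16 [ 0.8 -0.1 -1.6] | 20.5 z20.48 [ 0.2 -0.3 -1.9] | 19.8 z19.75 [ 0.3 -0.1 -0.9] | 19.1 z19.06 [ 0.1 -0.1 -1.5] | 18.4 z18.36 [ 0.6  0.1 -1.6] | 17.7 z17.65 [-0.1 -0.1 -1.3] | 17.0 z16.96 [-0.  -0.5 -1.7] | 16.3 z16.70 [-1.7  0.1  2.9] | seat t40.50 p [529.32 171.74  16.7 ] yaw 283.41 F [-1.62 -0.89  2.79] M [-0.066  0.565 -0.033] w 12.8 g 60.6
```

View pics/seatc.png

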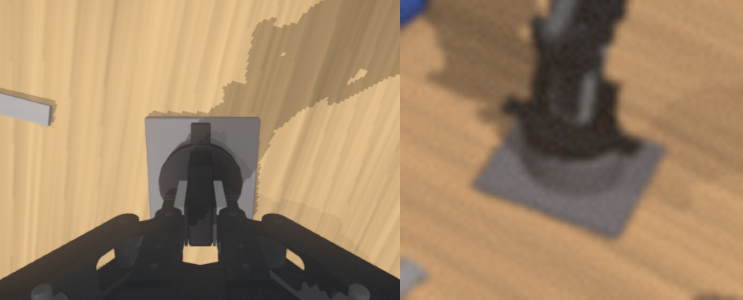

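The cap seated at exactly the predicted height (16.7) with contact force, and the picture shows the disc on the ring. I'll release and retreat.

Run:
```python
from h import *
release();wait(.3);st("rel");line_to([529.2,171.7,150],feed=100);wait(.3);st("clear")
im,m=snap("wrist","fin");sc=capture("scene")[:,:,::-1]
cv2.imwrite("pics/finc.png",np.hstack([cv2.resize((255*(im[:,:,::-1]/255.)**.6).astype(np.uint8),(400,300)),cv2.resize(sc,(400,300))]))
```

```text
rel t41.60 p [529.21 171.67  16.31] yaw 283.40 F [ 0.1  -0.77 -0.48] M [-0.006  0.008  0.04 ] w 85.4 g 0.0
clear t43.38 p [529.14 171.67 149.79] yaw 283.40 F [0.82 0.57 0.96] M [-0.025 -0.038  0.003] w 85.9 g 0.0
```

View pics/finc.png

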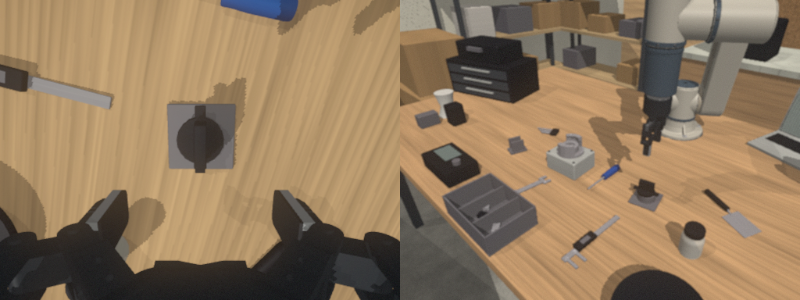

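The cap sits level and centred in the rest, the bystanders are where they were, and the robot is clear.

```bash
python3 -c "
from cell import *
print(finish_job())"
```

```text
the job is handed in; nothing more can be done
None
```

The job is handed in at about 43 s: the cap came off in the order asked and sits fully home in the rest. Two things could count against it: the arm leaned down on the cap with up to 4.7 N during the hold at the stop (below the 7 N spring), and I touched the bar's top with about 5 N to find where the fingertips really end, about 33 mm short of the reported tool point.

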